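# Close the tea tin and check its inner lid

### The arm

A 6-joint arm with a two-finger parallel gripper is mounted at the origin on the work surface. World frame = base frame: x ahead of the robot, y to its left, z up, the work surface at z = 0. Lengths are in mm, angles in rad, forces in N, time in s.
With the tool pointing down it reaches from about 350 to 950 mm from the base axis. Payload 17.4 kg.
Tool frame: the origin (TCP) lies midway between the tips of the shut fingers; the grasp point (between the pads) lies r.grip_point_offset behind it (r.grip_point_offset is the distance from the TCP to the grasp point, in mm); z points along the fingers, y is the direction in which the jaws open and shut (so a half turn about z gives the same grasp; the last joint's range is limited). The gripper opens to 93 mm and grips with 3 to 60 N. Pads are 15 mm wide; open, the fingers measure 128 mm over their backs; the gripper's body (75 mm by 188 mm) begins 65 mm behind the grasp point.
Start: joints at [-1.367, 0.116, 1.442, -0, 1.584, -0.038], TCP at [161.619, -655.371, 218.646] pointing down, gripper open.
Joint ranges: [-2.83, 2.83], [-0.83, 2.19], [0.07, 2.5], [-1.14, 4.28], [0.01, 3], [-2.97, 2.97]. Speed limits (rad/s): [1.89, 1.89, 2.22, 3.14, 3.14, 3.14].

### API

Orientations are given as a unit quaternion [w, x, y, z].
In Python, from bench import r gives the robot as it stands. The module is installed in compiled form; this text tells all that it offers.
- The arm moves only by the tool jog_arm, never from a script. Its argument "rows" is a list of rows, each a list of 3 entries, a list of its own where there are three numbers: the shift along the world's x, y, z in m, then the turn about the world's z in rad, then the finger opening in m, from 0 to 0.093. A call has 1 to 10 rows; each row shifts and turns the commanded pose from where the row before left it; what a row does not reach is not made up. A row lasts 1/12 s, in which the tool goes at most 41.7 mm and 7.16 degrees, less where a joint would pass 70% of its speed; a pose out of reach is approached as far as the arm can. A call with a gripper value outside its range is refused whole. The fingers move at their own pace and stop on an object; the grip force is fixed at half the most. Time passes only in rows, so rows that do not move let the fingers close. It gives the time, the measured TCP pose, the force and the opening at its end, in the units of the state.
- r.state(): the state, without advancing time (a new reading comes with each control period).
- r.camera(name): name is "side" or "top" or "wrist"; returns a dict with "image" (420x560x3 uint8, red, green, blue), "intrinsics" (3x3 intrinsics, pixels), "k1" (the pictures are not rectified: a ray, as slopes to the right and down, at radius r is drawn at 1 + k1 r^2 times it, then the intrinsics apply), "cam_to_world" (4x4, takes a point from camera to world coordinates). Camera axes: x right, y up, looking along -z (the intrinsics and any distortion apply to the point x, -y, -z); pixel columns grow to the right and rows downward; lengths in mm; the calibration is good to about 2 mm. A picture is of the moment at which its call begins. There is no depth.
- r.finish_job(): hands the job in, once; it reports no verdict.
The state is a dict: "clock": time; "q": joint angles; "joint_vel": joint speeds; "effort": joint torques, N m; "ee_pos": TCP position; "tcp_rot": TCP orientation; "force": force on the tool from outside, world axes, zero at the start; "moment": the same for the moment, N m; "grip_width": finger opening in mm.
Only numpy, scipy, OpenCV 4.12 (cv2) and the standard library are available. Lean on these libraries where they do the work, as an engineer would, in place of code of your own. Each camera call takes 0.05 s, during which the arm holds its last target.

### The job

Close the open tea tin with its two lids: pick them up together as the nested pair they are in, and lower them gently onto the tin so that the inner lid sits fully home in the mouth. Then lift off the outer lid alone, so that the inner lid can be checked, and finish holding the outer lid in the gripper, level and still, about a hand's breadth straight above the tin, with the inner lid left fully home and the tin standing where it was. Leave the other things on the bench alone.

Things in the scene. Friction and masses are not known exactly. Their poses are not given: they have to be found in the camera images.
- tin: open round tinplate tea tin, straight-sided, 105 mm tall, 58 mm outside diameter (61 mm at its 6 mm high foot bead), wall 3 mm; stands loose and upright on the bench, about 0.3 kg, paper tea sachets inside ending 30 mm below the rim. Origin: centre of its underside; z up its axis. When the inner lid is home its origin lies 95 mm above this one
- tin_mouth (a point): centre of the tin's open mouth, level with its top edge; the mouth is 52 mm across
- lid_inner: inner lid, round, bare aluminium, 110 g, 48 mm high. From below: a plug 48 mm across, 10 mm deep, foot tapered, that goes into the tin's mouth; a rim 64 mm across, 14 mm thick, that rests on the tin's edge; a boss 54 mm across, 24 mm high, under the outer lid. Origin: centre of the plug's underside; z up. It starts on the bench on its plug, the outer lid nested on it
- inner_rim (a point): on the inner lid's axis, at half the thickness of its straight-sided rim (the rim spans 7 mm above and below this point). The rim is the widest part of the lid pair and overhangs the tin by 3 mm all round; gripped across it, both lids are carried, the outer one just resting on the inner
- lid_outer: outer lid, a plain round tinplate cap, open side down, 62 mm outside diameter, 25 mm tall (27 mm with its raised top), wall 2.5 mm, 70 g. It slips loosely (1.5 mm play, no catch) over the inner lid's boss, its top resting on the boss, its edge 1.5 mm above the inner rim. Origin: centre of its lower edge; z up; nested, it lies 25.5 mm above the inner lid's origin. Gripped by its side, above the inner rim, it comes off alone
- big_canister: bystander: a larger closed canister of the same make with both its lids on, 72 mm body and 78 mm lid rim in diameter, 168 mm tall, standing; origin at the centre of its underside
- mug: bystander: white ceramic mug, 82 mm in diameter, 95 mm tall, handle to its +y side; origin at the centre of its underside
- wrench: bystander: steel open-end wrench 180 mm long, lying along its x axis; origin underneath, about mid-length
- spoon: bystander: steel spoon 150 mm long, lying along its x axis; origin underneath, about mid-length
- tape: bystander: tape measure, black case 70 x 36 mm, 64 mm tall, standing, its hook at its +x end; origin under the case's centre
- multimeter: bystander: grey multimeter 150 (x) x 76 (y) mm, 49 mm tall at its dial, lying face up; origin under its centre
- spray_can: bystander: spray can 54 mm in diameter, 160 mm tall, standing; origin at the centre of its underside
- bolt_box: bystander: open plastic box of bolts 110 (x) x 80 (y) mm, 35 mm tall; origin under its centre
Not all that is in view belongs to the job. Of the things shaped like the lid_outer, the bare steel one is meant. Leave any pink look-alike of the tin alone.

How it is judged:
By the outcome, as a careful person would: the job done as asked, in the order asked, and still so for the second after the job is handed in, while the arm keeps its last pose, push and grip.
It also fails if it takes over 51 s, if anything falls off the work surface, if the arm or the gripper's body presses on something with over 40 N, if the wrist force passes 120 N, or if a joint passes its speed limit or range.

## Working session

There is one attempt and no reset: what is moved stays moved. The work goes in short steps, Python scripts to look and compute and a tool call to move; the robot and the scene stay as the last step left them, time stands still between calls to the robot, and variables do not carry over. Pictures are saved under pics/ and viewed, and the job is handed in when it is done.

Besides the shell and the picture viewer there is one more tool, called after ">>>" as a command line: name --argument value ..., lists and objects as JSON in quotes. jog_arm: Moves the arm, as the interface text tells. Its arguments: {"type":"object","properties":{"rows":{"type":"array"}},"required":["rows"]}

```bash
mkdir -p pics
cat > h.py <<'E'
import numpy as np, cv2
from bench import r
def grab(n,tag):
    c=r.camera(n); cv2.imwrite(f'pics/{tag}.png',c['image'][:,:,::-1]); 
    np.savez(f'{tag}.npz',image=c['image'],K=c['intrinsics'],k1=c['k1'],T=c['cam_to_world']); return c
def load(tag):
    d=np.load(f'{tag}.npz'); return dict(image=d['image'],intrinsics=d['K'],k1=float(d['k1']),cam_to_world=d['T'])
def ray(c,u,v):
    K=np.array(c['intrinsics']);p=cv2.undistortPoints(np.array([[[u,v]]],float),K,np.array([c['k1'],0,0,0,0.]))[0,0]
    T=np.array(c['cam_to_world']);d=T[:3,:3]@np.array([p[0],-p[1],-1.]);return T[:3,3],d/np.linalg.norm(d)
def onz(c,u,v,z):
    o,d=ray(c,u,v);return o+d*(z-o[2])/d[2]
def proj(c,P):
    T=np.array(c['cam_to_world']);K=np.array(c['intrinsics']);p=T[:3,:3].T@(np.array(P,float)-T[:3,3])
    x=p[0]/-p[2];y=-p[1]/-p[2];s=1+c['k1']*(x*x+y*y);return K[0,0]*x*s+K[0,2],K[1,1]*y*s+K[1,2]
E
python3 - <<'E'
from h import *
for n in('side','top','wrist'):
    c=grab(n,n+'0');print(n,np.round(c['intrinsics'],1).tolist(),c['k1'],np.round(c['cam_to_world'],3).tolist())
print(r.state(),r.grip_point_offset)
E
```

```text
side [[396.2, 0.0, 273.9], [0.0, 396.2, 206.0], [0.0, 0.0, 1.0]] -0.0676784988589833 [[-0.813, 0.323, -0.485, 53.238], [-0.583, -0.466, 0.666, 713.308], [-0.011, 0.824, 0.567, 688.804], [0.0, 0.0, 0.0, 1.0]]
top [[492.4, 0.0, 283.3], [0.0, 492.4, 208.9], [0.0, 0.0, 1.0]] 0.04312375614028774 [[0.03, 0.996, -0.087, 429.325], [-0.999, 0.031, 0.013, 20.951], [0.016, 0.086, 0.996, 1472.752], [0.0, 0.0, 0.0, 1.0]]
wrist [[306.1, 0.0, 279.9], [0.0, 306.1, 209.3], [0.0, 0.0, 1.0]] 0.019268681812607914 [[0.239, 0.943, 0.233, 226.198], [-0.971, 0.233, 0.056, -639.316], [-0.001, -0.24, 0.971, 385.4], [0.0, 0.0, 0.0, 1.0]]
{'clock': 0.15, 'q': array([-1.36683973e+00,  1.16365324e-01,  1.44206195e+00, -8.83376046e-06,
        1.58404743e+00, -3.77942660e-02]), 'joint_vel': array([ 6.03916938e-04,  4.24283758e-04, -3.21491963e-03, -2.97246091e-05,
        1.20216359e-03, -9.84114195e-04]), 'effort': array([-4.58248326e-05, -7.21761274e+01, -6.22952914e+01,  7.78559502e-02,
        2.24325573e-02, -8.48828745e-05]), 'ee_pos': array([ 161.55847084, -655.22313248,  218.11280972]), 'tcp_rot': array([-4.39138639e-04,  9.92703366e-01,  1.20581231e-01, -4.10001311e-05]), 'force': array([ 0.1414281 ,  0.10295377, -0.64355567]), 'moment': array([ 0.00636176,  0.00762984, -0.01756419]), 'grip_width': 93.00919389164567} 18.8
```

View pics/side0.png

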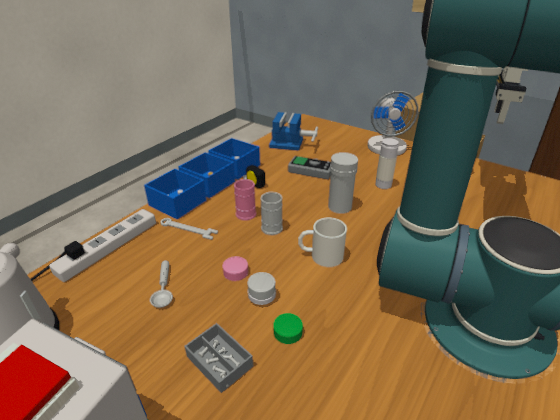

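View pics/top0.png

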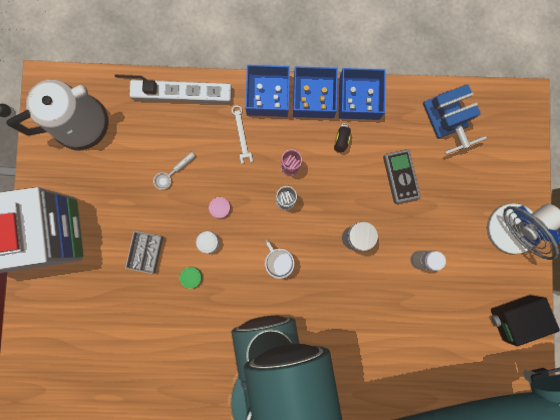

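View pics/wrist0.png

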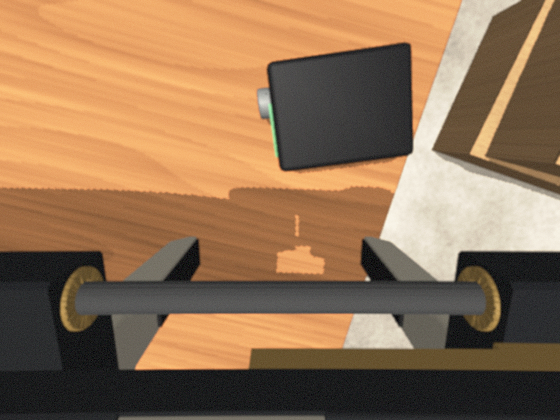

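Lid pair is at about (207,242) in top and (262,288) in side. The bare tin is at (286,198) in top and (271,213) in side, and the pink look-alikes are separate. I'll zoom in for precise edges.

Run:
```python
from h import *
a=load('top0');s=load('side0')
A=cv2.resize(a['image'][170:270,180:310],None,fx=6,fy=6,interpolation=cv2.INTER_CUBIC)[:, :, ::-1]
cv2.imwrite('pics/topz.png',A)
A=cv2.resize(s['image'][180:310,225:355],None,fx=4.6,fy=4.6,interpolation=cv2.INTER_CUBIC)[:, :, ::-1]
cv2.imwrite('pics/sidez.png',A)
print('lid top',onz(a,207,242,52.5),onz(s,261.5,281,52.5)); print('tin',onz(a,286,197.5,105),onz(s,271,200,105))
for nm,uv in dict(mug=(280,263),can=(362,237),pinklid=(219,208),green=(190,278),pinktin=(291,161)).items(): print(nm,onz(a,*uv,100 if nm in('mug','pinktin') else 30))
```

```text
lid top [450.95995431 218.20510923  52.5       ] [448.98400762 220.95755802  52.5       ]
tin [580.58114143  -3.64076914 105.        ] [575.85561655   8.82983695 105.        ]
mug [398.1751134    7.59013175 100.        ]
can [ 479.42424454 -231.01130428   30.        ]
pinklid [551.74483738 190.59839263  30.        ]
green [346.20621605 265.63298408  30.        ]
pinktin [685.10606907 -14.82482774 100.        ]
```

View pics/topz.png

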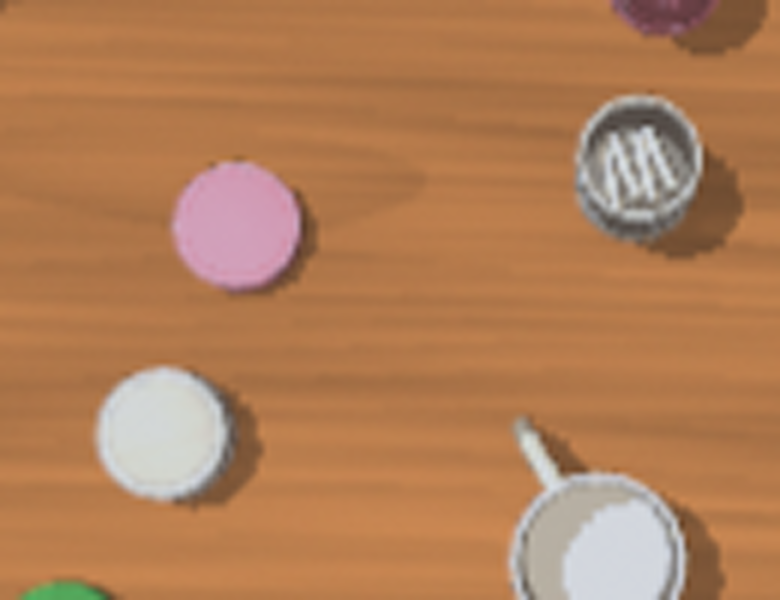

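View pics/sidez.png

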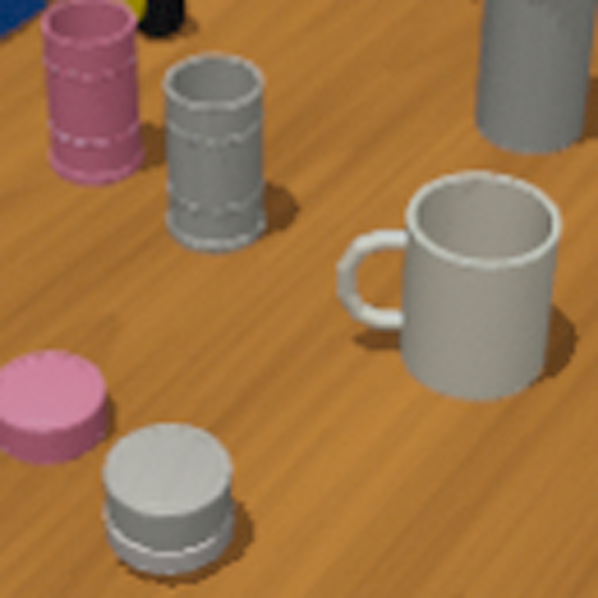

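Run:
```python
from h import *
a=load('top0');s=load('side0')
print('lid top',onz(a,206.8,241.8,52.5),onz(s,261.1,281.8,52.5)); print('tin',onz(a,286.3,195.9,105),onz(s,271.1,197.7,105))
```

```text
lid top [451.51515523 218.80101521  52.5       ] [448.22096747 223.44140614  52.5       ]
tin [585.10269649  -4.34833265 105.        ] [ 5.82176395e+02 -3.30680078e-01  1.05000000e+02]
```

>>> jog_arm --rows '[[[0.018,0.034,0.006],0,0.093],[[0.018,0.034,0.006],0,0.093],[[0.018,0.034,0.006],0,0.093],[[0.018,0.034,0.006],0,0.093],[[0.018,0.034,0.006],0,0.093],[[0.018,0.034,0.006],0,0.093],[[0.018,0.034,0.006],0,0.093],[[0.018,0.034,0.006],0,0.093],[[0.018,0.034,0.006],0,0.093],[[0.018,0.034,0.006],0,0.093]]'

```text
clock: 0.98
ee_pos: [341.9, -313.6, 278.9]
tcp_rot: [0.0, 0.993, 0.12, 0.0]
force: [0.6, -0.8, -0.3]
grip_width: 93.0
```

>>> jog_arm --rows '[[[0.005,0.035,0],0,0.093],[[0.005,0.035,0],0,0.093],[[0.005,0.035,0],0,0.093],[[0.005,0.035,0],0,0.093],[[0.005,0.035,0],0,0.093],[[0.005,0.035,0],0,0.093],[[0.005,0.035,0],0,0.093],[[0.005,0.035,0],0,0.093],[[0.005,0.035,0],0,0.093],[[0.005,0.035,0],0,0.093]]'

```text
clock: 1.82
ee_pos: [391.3, 36.4, 278.8]
tcp_rot: [0.0, 0.993, 0.121, 0.0]
force: [1.2, -0.6, 1.1]
grip_width: 93.2
```

>>> jog_arm --rows '[[[0.009,0.03,0],-0.05,0.093],[[0.009,0.03,-0.01],-0.05,0.093],[[0.009,0.03,-0.02],-0.05,0.093],[[0.009,0.03,-0.02],-0.05,0.093],[[0.009,0.03,-0.02],-0.04,0.093],[[0.009,0.027,-0.02],0,0.093],[[0.004,0.009,-0.01],0,0.093],[[0,0,0],0,0.093],[[0,0,0],0,0.093]]'

```text
clock: 2.57
ee_pos: [449.3, 220.4, 178.4]
tcp_rot: [0.0, 1.0, 0.001, -0.001]
force: [0.7, -0.3, 0.7]
grip_width: 92.9
```

Run:
```python
from h import *
for n in('side','wrist'): grab(n,n+'1')
c=load('wrist1');print(np.round(c['cam_to_world'],3).tolist());print(r.state()['ee_pos'],r.state()['q'],r.state()['clock'])
```

```text
[[0.002, 0.971, 0.24, 516.08], [-1.0, 0.002, 0.001, 220.447], [0.0, -0.24, 0.971, 346.81], [0.0, 0.0, 0.0, 1.0]]
[449.82300795 219.85541261 179.85926139] [ 4.03797581e-01 -2.59572433e-01  1.85990630e+00 -2.24354118e-04
  1.53995272e+00  1.97338319e+00] 2.6667
```

View pics/wrist1.png

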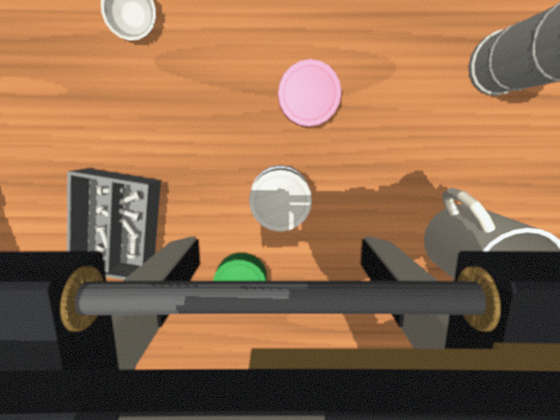

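View pics/side1.png

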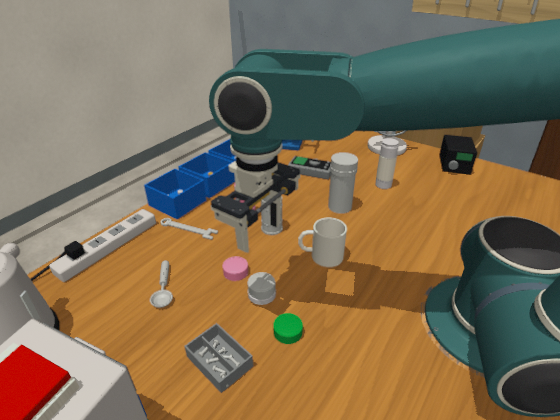

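Run:
```python
from h import *
c=load('wrist1')
A=cv2.resize(c['image'][150:250,230:330],None,fx=6,fy=6,interpolation=cv2.INTER_CUBIC)[:, :, ::-1]
cv2.imwrite('pics/w1z.png',A)
for v in (197,198,199,200): print(onz(c,281,v,52.5), onz(c,281,v,17))
print(proj(c,[450,220,52.5]))
```

```text
[455.83163936 219.18928113  52.5       ] [448.56442279 219.03757663  17.        ]
[454.83061947 219.18662534  52.5       ] [447.44265881 219.03460049  17.        ]
[453.82798474 219.1839657   52.5       ] [446.31908519 219.03162004  17.        ]
[452.82373248 219.1813022   52.5       ] [445.19369895 219.02863527  17.        ]
(np.float64(280.16151390081444), np.float64(202.80175050424603))
```

View pics/w1z.png

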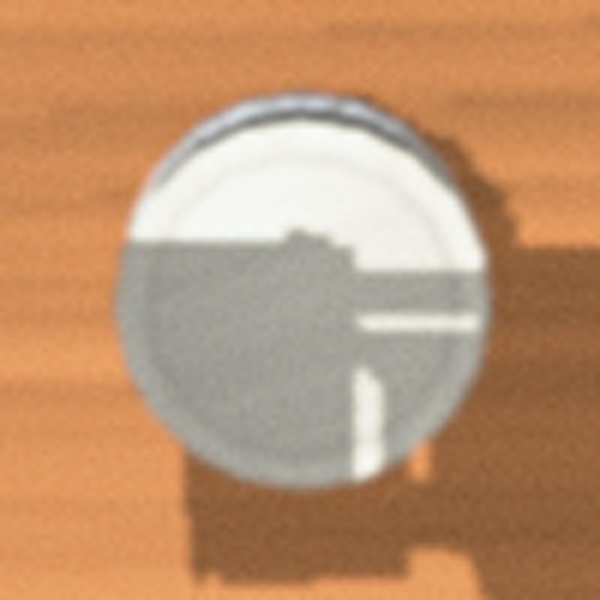

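>>> jog_arm --rows '[[[0.001,0,-0.025],0,0.093],[[0.001,0,-0.025],0,0.093],[[0,0,-0.025],0,0.093],[[0,0,-0.025],0,0.093],[[0,0,-0.025],0,0.093],[[0,0,-0.02],0,0.093],[[0,0,-0.015],0,0.093],[[0,0,-0.01],0,0.093],[[0,0,-0.007],0,0.093],[[0,0,0],0,0.093]]'

```text
clock: 3.5
ee_pos: [451.7, 220.1, 1.4]
tcp_rot: [0.0, 1.0, 0.001, -0.0]
force: [-0.5, 0.1, -0.8]
grip_width: 92.9
```

>>> jog_arm --rows '[[[0,0,0],0,0.08],[[0,0,0],0,0.08],[[0,0,0],0,0.075],[[0,0,0],0,0.07],[[0,0,0],0,0.07],[[0,0,0],0,0.07]]'

```text
clock: 4.0
ee_pos: [451.7, 220.7, 1.9]
tcp_rot: [-0.0, 1.0, 0.001, 0.0]
force: [0.2, -0.4, -0.3]
grip_width: 70.6
```

Run:
```python
from h import *
for n in('side','wrist'): grab(n,n+'2')
print(r.state()['ee_pos'],r.state()['clock'],r.state()['grip_width'])
c=load('side2')
cv2.imwrite('pics/side2z.png',cv2.resize(c['image'][200:320,200:330],None,fx=5,fy=5,interpolation=cv2.INTER_CUBIC)[:, :, ::-1])
```

```text
[451.63216983 220.67489547   1.73565988] 4.1 69.77387239781187
```

View pics/wrist2.png

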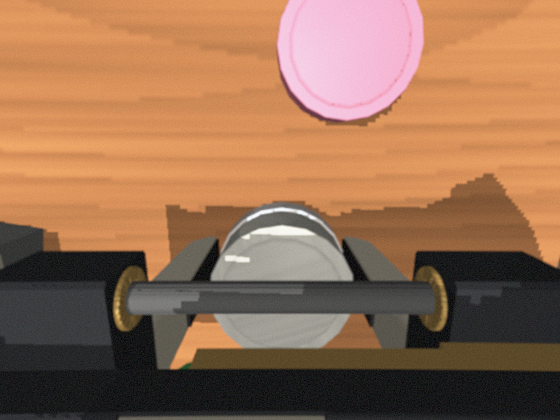

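View pics/side2z.png

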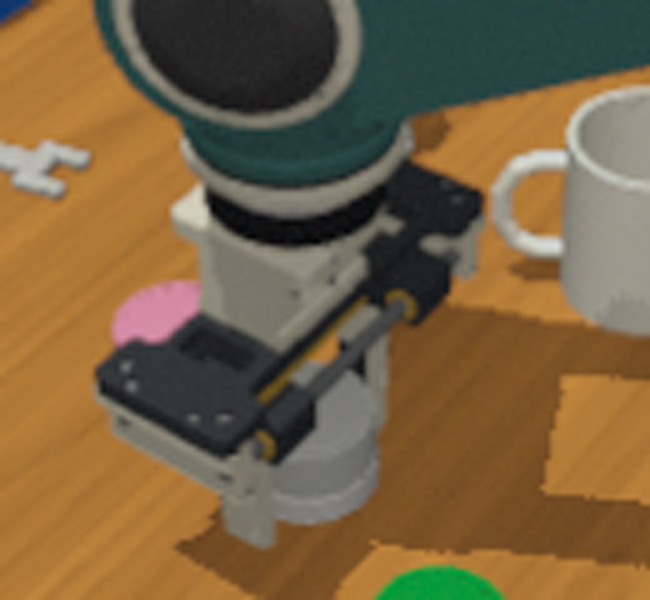

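>>> jog_arm --rows '[[[0,0,0],0,0.066],[[0,0,0],0,0.062],[[0,0,0],0,0.058],[[0,0,0],0,0.055],[[0,0,0],0,0.055],[[0,0,0],0,0.055]]'

```text
clock: 4.6
ee_pos: [451.6, 220.6, 1.6]
tcp_rot: [0.0, 1.0, 0.001, -0.0]
force: [-1.2, -0.7, -0.2]
grip_width: 62.9
```

>>> jog_arm --rows '[[[0,0,0.003],0,0.055],[[0,0,0.007],0,0.055],[[0,0,0.015],0,0.055],[[0,0,0.02],0,0.055],[[0,0,0.025],0,0.055],[[0,0,0.025],0,0.055],[[0,0,0.025],0,0.055],[[0,0,0.02],0,0.055],[[0,0,0.01],0,0.055],[[0,0,0.005],0,0.055]]'

```text
clock: 5.43
ee_pos: [452.0, 220.8, 158.5]
tcp_rot: [-0.0, 1.0, 0.001, 0.001]
force: [0.2, 0.1, -1.9]
grip_width: 63.7
```

Run:
```python
from h import *
for n in('side','wrist'): grab(n,n+'3')
print(r.state())
c=load('side3')
cv2.imwrite('pics/side3z.png',cv2.resize(c['image'][150:280,200:330],None,fx=4.5,fy=4.5,interpolation=cv2.INTER_CUBIC)[:, :, ::-1])
```

```text
{'clock': 5.5333, 'q': array([ 4.03686086e-01, -2.44332545e-01,  1.88500739e+00,  4.16819068e-05,
        1.50044707e+00,  1.97265004e+00]), 'joint_vel': array([-0.00114122,  0.01402316,  0.02521793,  0.00073948, -0.01360671,
        0.00141768]), 'effort': array([ 1.74587063e-02, -4.35833180e+01, -6.45389199e+01, -1.50897080e-02,
        2.52225129e-01,  1.18123594e-04]), 'ee_pos': array([451.66365078, 220.6684101 , 156.77776894]), 'tcp_rot': array([-1.11384258e-04,  9.99999554e-01,  9.14726826e-04,  2.08387905e-04]), 'force': array([ 0.25882702, -0.21468689, -2.00409985]), 'moment': array([0.04368711, 0.03101455, 0.01168763]), 'grip_width': 63.14835106159573}
```

View pics/wrist3.png

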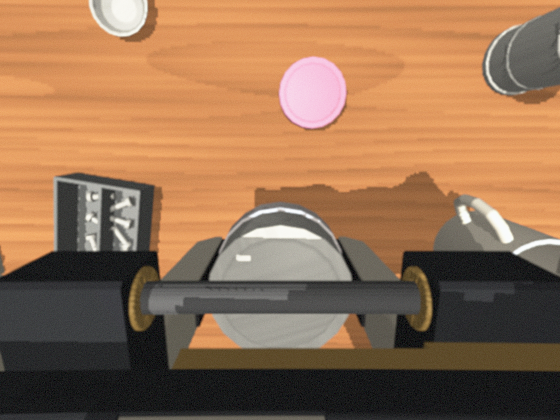

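View pics/side3z.png

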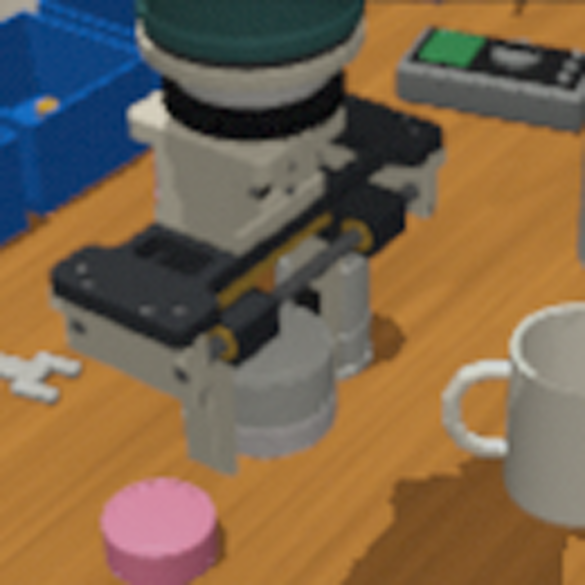

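>>> jog_arm --rows '[[[0.001,-0.005,0.006],0,0.055],[[0.003,-0.015,0.006],0,0.055],[[0.006,-0.027,0.006],0,0.055],[[0.007,-0.03,0.006],0,0.055],[[0.007,-0.033,0.006],0,0.055],[[0.007,-0.033,0.003],0,0.055],[[0.007,-0.03,0],0,0.055],[[0.006,-0.027,0],0,0.055],[[0.003,-0.015,0],0,0.055],[[0.001,-0.006,0],0,0.055]]'

```text
clock: 6.37
ee_pos: [499.4, -2.7, 188.5]
tcp_rot: [0.0, 1.0, -0.0, -0.001]
force: [0.1, 0.1, -2.0]
grip_width: 63.4
```

>>> jog_arm --rows '[[[0,0,0],0,0.055],[[0,0,0],0,0.055]]'

```text
clock: 6.53
ee_pos: [499.3, -0.1, 189.1]
tcp_rot: [-0.0, 1.0, 0.001, -0.001]
force: [0.8, -0.7, -1.4]
grip_width: 63.5
```

Run:
```python
from h import *
for n in('side','wrist','top'): grab(n,n+'4')
print(r.state()['ee_pos'],r.state()['clock'],r.state()['tcp_rot'])
c=load('wrist4');print(np.round(c['cam_to_world'],3).tolist(),proj(c,[584,-3,105]))
```

```text
[499.45559978   0.54532772 189.50923333] 6.6833 [-9.30905963e-05  9.99998891e-01  1.48382628e-03 -9.01133680e-05]
[[0.002, 0.971, 0.241, 565.979], [-1.0, 0.002, 0.0, 0.652], [-0.0, -0.241, 0.971, 356.594], [0.0, 0.0, 0.0, 1.0]] (np.float64(284.67244572848034), np.float64(109.49183361184346))
```

View pics/wrist4.png

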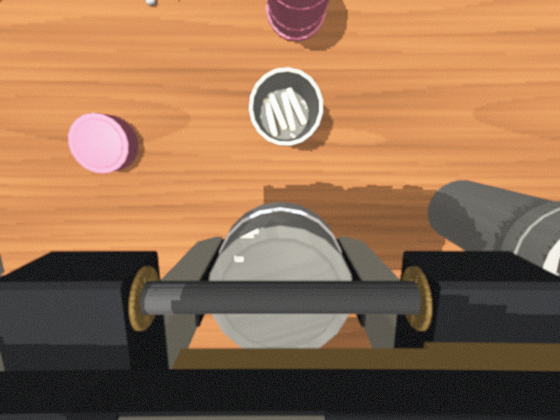

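View pics/side4.png

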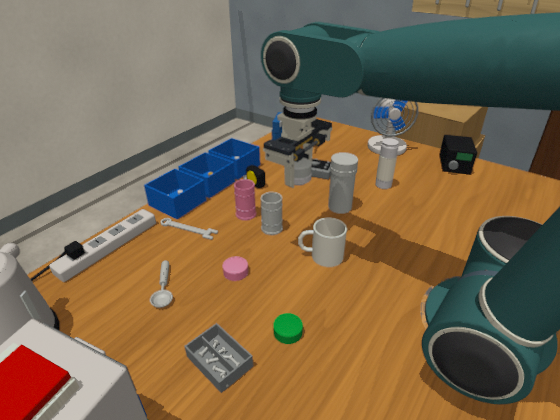

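Run:
```python
from h import *
c=load('wrist4')
cv2.imwrite('pics/w4t.png',cv2.resize(c['image'][55:160,235:340],None,fx=5.5,fy=5.5,interpolation=cv2.INTER_CUBIC)[:, :, ::-1])
cv2.imwrite('pics/w4l.png',cv2.resize(c['image'][190:360,180:380],None,fx=3.5,fy=3.5,interpolation=cv2.INTER_CUBIC)[:, :, ::-1])
```

```text
(no output)
```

View pics/w4t.png

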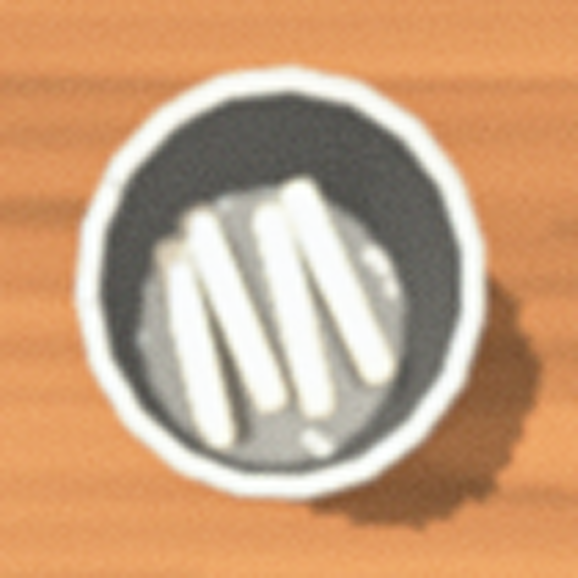

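View pics/w4l.png

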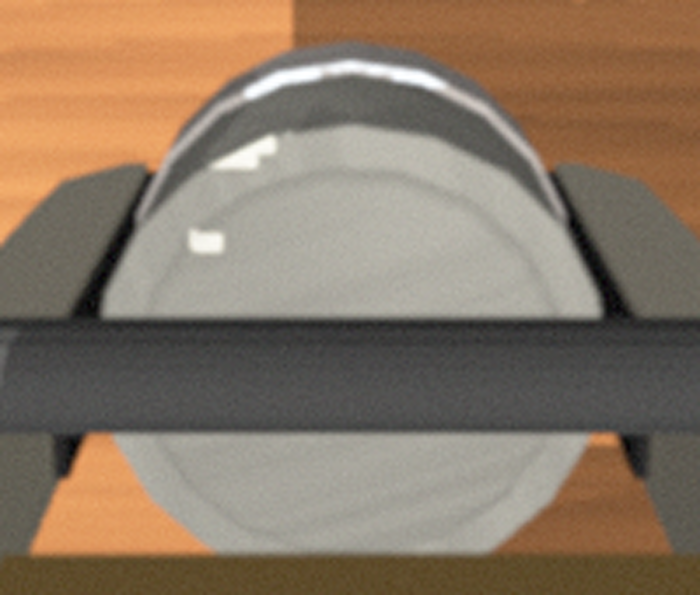

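```bash
cat >> h.py <<'E'
def circ(c,pts,z):
    P=np.array([onz(c,u,v,z)[:2] for u,v in pts]);A=np.c_[2*P,np.ones(len(P))];s=np.linalg.lstsq(A,(P**2).sum(1),rcond=None)[0]
    R=np.sqrt(s[2]+s[0]**2+s[1]**2);return s[:2],R,np.round(np.hypot(*(P-s[:2]).T)-R,2)
E
python3 - <<'E'
from h import *
c=load('wrist4');e=r.state()['ee_pos'];z0=e[2]-1.6
L=[(180+x/3.5-.36,190+y/3.5-.36) for x,y in [(352,122),(103,305),(603,305),(113,440),(590,440),(210,553),(492,553),(200,185),(503,180)]]
for z in (z0+50.5,z0+52.5): print('outer',circ(c,L,z))
R=[(180+x/3.5-.36,190+y/3.5-.36) for x,y in [(352,60),(240,93),(175,155),(138,220),(440,82),(515,140),(565,220)]]
print('rim',circ(c,R,z0+24))
T=[(235+x/5.5-.4,55+y/5.5-.4) for x,y in [(76,281),(486,281),(281,67),(281,496),(135,130),(425,130),(135,432),(428,432)]]
print('tin',circ(c,T,105));
T=[(235+x/5.5-.4,55+y/5.5-.4) for x,y in [(103,281),(462,281),(281,92),(281,470)]]
print('tin inner',circ(c,T,105)); print(e)
E
```

```text
outer (array([4.98413962e+02, 3.46511368e-01]), np.float64(31.016958520273725), array([ 0.92,  0.25,  0.38,  0.03, -0.19,  0.13, -0.08, -0.92, -0.56]))
outer (array([4.99557348e+02, 3.51677399e-01]), np.float64(30.49206928705011), array([ 0.91,  0.25,  0.37,  0.03, -0.19,  0.13, -0.08, -0.9 , -0.55]))
rim (array([4.99168889e+02, 4.64803330e-01]), np.float64(31.578460108568823), array([ 0.6 , -0.03, -0.56,  0.31, -0.03, -0.64,  0.33]))
tin (array([585.82130519,  -3.76522099]), np.float64(28.95155569981239), array([ 0.11,  0.13, -0.12, -0.16,  0.15, -0.17, -0.11,  0.16]))
tin inner (array([586.11573713,  -3.98833509]), np.float64(25.416011073401787), array([ 0.04,  0.04, -0.04, -0.04]))
[499.45559978   0.54532772 189.50923333]
```

>>> jog_arm --rows '[[[0.004,0,0],0,0.055],[[0.01,-0.001,-0.002],0,0.055],[[0.015,-0.001,-0.005],0,0.055],[[0.018,-0.001,-0.008],0,0.055],[[0.018,-0.001,-0.008],0,0.055],[[0.012,-0.0003,-0.008],0,0.055],[[0.0067,0,-0.006],0,0.055],[[0.003,0,-0.003],0,0.055],[[0,0,0],0,0.055],[[0,0,0],0,0.055]]'

```text
clock: 7.52
ee_pos: [586.2, -4.5, 149.7]
tcp_rot: [-0.0, 1.0, 0.001, -0.0]
force: [-0.1, 1.1, -1.6]
grip_width: 63.3
```

Run:
```python
from h import *
for n in('side','top','wrist'): grab(n,n+'5')
print(r.state()['ee_pos'],r.state()['clock'],r.state()['force'])
c=load('side5')
cv2.imwrite('pics/side5z.png',cv2.resize(c['image'][140:250,220:330],None,fx=5.4,fy=5.4,interpolation=cv2.INTER_CUBIC)[:, :, ::-1])
c=load('top5')
cv2.imwrite('pics/top5z.png',cv2.resize(c['image'][150:270,220:350],None,fx=5,fy=5,interpolation=cv2.INTER_CUBIC)[:, :, ::-1])
```

```text
[586.16108664  -4.63569728 150.41227889] 7.6667 [-1.16928096  0.02570142 -1.20529445]
```

View pics/side5z.png

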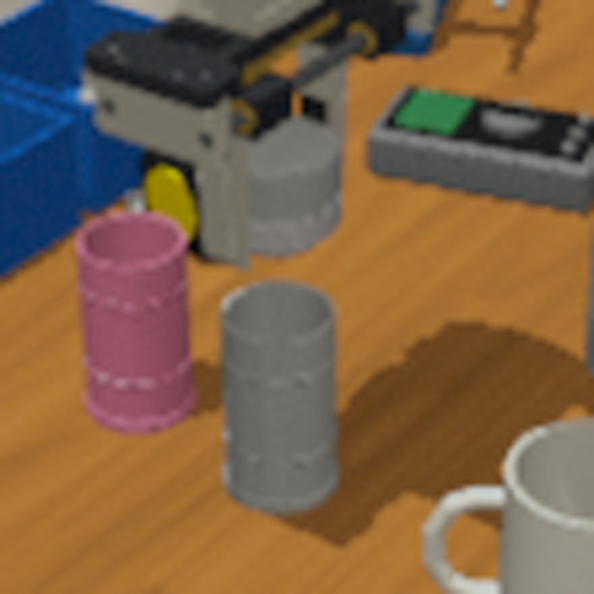

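View pics/wrist5.png

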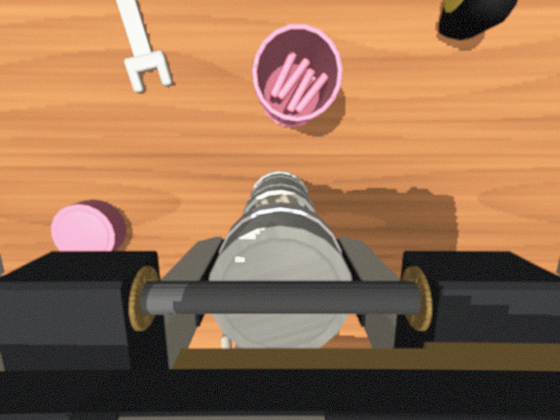

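Run:
```python
from h import *
c=load('side5');T=c['cam_to_world'];o=T[:3,3]
# horizontal angle coordinate: plane of vertical through camera & pixel -> signed perpendicular distance of tin axis
def U(x,y): return 220+x/5.4-.4,140+y/5.4-.4
def off(C,Rad,x,y,z):  # signed: distance of ray (in plan) from C
    _,d=ray(c,*U(x,y)); n=np.array([-d[1],d[0]])/np.hypot(d[0],d[1]); return n@(np.array(C)-o[:2])
tin=(585.9,-3.85)
print('tin left/right edge offs at mid body',off(tin,29,222,400,60),off(tin,29,337,400,60), off(tin,29,221,300,100),off(tin,29,337,305,100))
print('lid rim right',off(tin,32,341,205,165),' outer right',off(tin,31,340,165,185))
w=load('wrist5')
cv2.imwrite('pics/w5z.png',cv2.resize(w['image'][160:300,190:370],None,fx=4.2,fy=4.2,interpolation=cv2.INTER_CUBIC)[:, :, ::-1])
```

```text
tin left/right edge offs at mid body -28.685188465103124 30.33596024348029 -27.350394040493722 30.31069157849008
lid rim right 32.22240722528029  outer right 31.716981754989405
```

View pics/w5z.png

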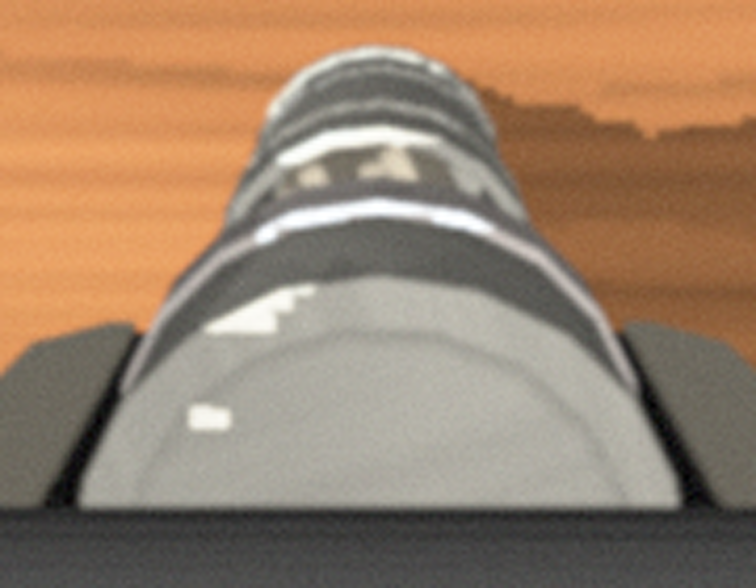

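View pics/top5z.png

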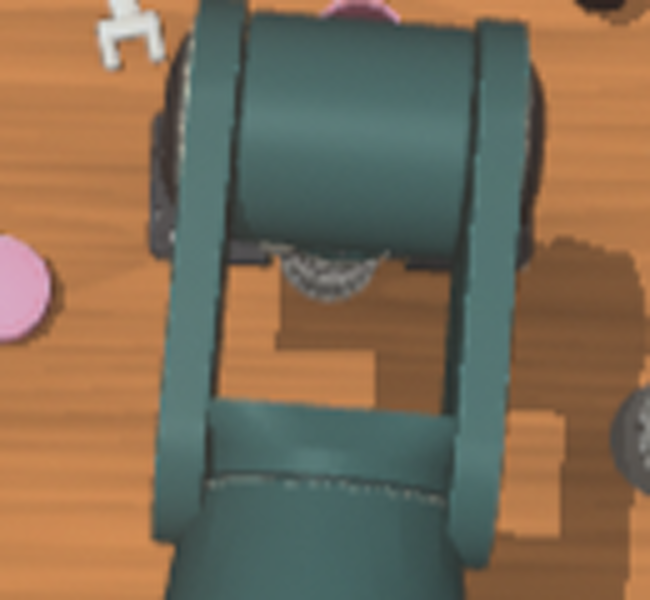

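Run:
```python
from h import *
w=load('wrist5')
for y in (122,126,130): print('tin far outer',onz(w,280.3,160+y/4.2-.4,105)[:2]-[29,0])
for y in (146,150): print('tin far inner',onz(w,280.3,160+y/4.2-.4,105)[:2]-[26,0])
for y in (198,202): print('lid rim top edge',onz(w,280.3,160+y/4.2-.4,172.6)[:2]-[32,0])
for y in (50,46): print('foot',onz(w,280.3,160+y/4.2-.4,4)[:2]-[30.5,0])
print(r.state()['ee_pos'])
```

```text
tin far outer [586.05302917  -4.58755846]
tin far outer [585.37305459  -4.58900725]
tin far outer [584.69203803  -4.59045817]
tin far inner [584.95751927  -4.5962831 ]
tin far inner [584.27126825  -4.59774467]
lid rim top edge [586.01032853  -4.48417052]
lid rim top edge [585.53265101  -4.48518695]
foot [584.56861139  -4.73253833]
foot [585.54256431  -4.7304604 ]
[586.16108664  -4.63569728 150.41227889]
```

>>> jog_arm --rows '[[[-0.0005,0,-0.004],0,0.055],[[0,0,-0.006],0,0.055],[[0,0,-0.008],0,0.055],[[0,0,-0.008],0,0.055],[[0,0,-0.006],0,0.055],[[0,0,-0.004],0,0.055],[[0,0,-0.002],0,0.055],[[0,0,0],0,0.055],[[0,0,0],0,0.055]]'

```text
clock: 8.42
ee_pos: [585.9, -4.7, 111.8]
tcp_rot: [0.0, 1.0, 0.001, 0.0]
force: [-0.0, 0.2, -2.4]
grip_width: 63.4
```

>>> jog_arm --rows '[[[0,0,-0.001],0,0.055],[[0,0,-0.001],0,0.055],[[0,0,-0.001],0,0.055],[[0,0,-0.001],0,0.055],[[0,0,-0.001],0,0.055],[[0,0,-0.001],0,0.055],[[0,0,-0.001],0,0.055],[[0,0,0],0,0.055]]'

```text
clock: 9.08
ee_pos: [585.7, -4.6, 104.4]
tcp_rot: [-0.0, 1.0, 0.001, -0.0]
force: [0.6, 0.2, -2.8]
grip_width: 63.3
```

Run:
```python
from h import *
grab('side','side6');grab('wrist','wrist6')
print(r.state()['ee_pos'],r.state()['clock'],r.state()['force'])
c=load('side6')
cv2.imwrite('pics/side6z.png',cv2.resize(c['image'][140:250,220:330],None,fx=5.4,fy=5.4,interpolation=cv2.INTER_CUBIC)[:, :, ::-1])
```

```text
[585.80734763  -4.67956634 104.61059433] 9.1833 [ 0.35216028 -0.41360123 -0.98316308]
```

View pics/side6z.png

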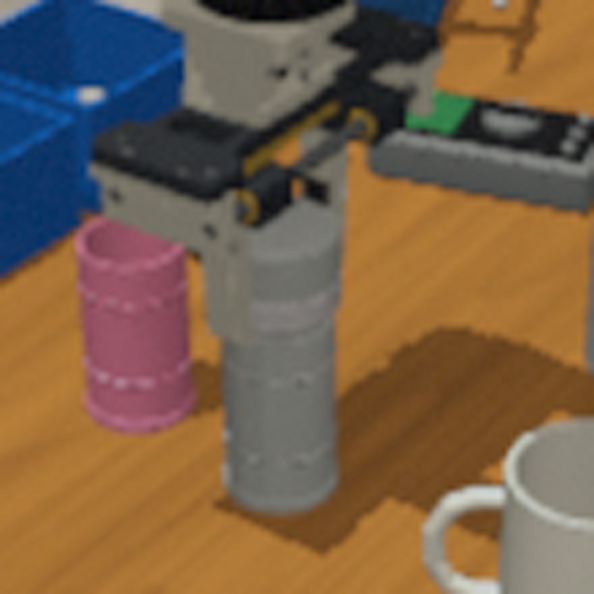

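>>> jog_arm --rows '[[[0,0,-0.001],0,0.055],[[0,0,-0.001],0,0.055],[[0,0,-0.001],0,0.055],[[0,0,-0.001],0,0.055],[[0,0,-0.001],0,0.055],[[0,0,-0.001],0,0.055],[[0,0,0],0,0.055]]'

```text
clock: 9.77
ee_pos: [585.7, -4.7, 98.4]
tcp_rot: [-0.0, 1.0, 0.001, -0.0]
force: [0.2, 0.3, -1.1]
grip_width: 63.0
```

>>> jog_arm --rows '[[[0,0,-0.0005],0,0.055],[[0,0,-0.0005],0,0.055],[[0,0,-0.0005],0,0.055],[[0,0,0],0,0.055]]'

```text
clock: 10.1
ee_pos: [585.8, -4.7, 97.1]
tcp_rot: [0.0, 1.0, 0.001, -0.0]
force: [-0.5, 0.2, -1.4]
grip_width: 63.3
```

>>> jog_arm --rows '[[[0,0,-0.0004],0,0.055],[[0,0,-0.0004],0,0.055],[[0,0,0],0,0.055]]'

```text
clock: 10.35
ee_pos: [585.9, -4.7, 96.7]
tcp_rot: [0.0, 1.0, 0.001, 0.0]
force: [-1.8, -0.8, 1.8]
grip_width: 63.6
```

Run:
```python
from h import *
grab('side','side7');grab('wrist','wrist7')
print(r.state()['ee_pos'],r.state()['clock'],r.state()['force'])
c=load('side7')
cv2.imwrite('pics/side7z.png',cv2.resize(c['image'][170:240,245:300],None,fx=8.5,fy=8.5,interpolation=cv2.INTER_CUBIC)[:, :, ::-1])
```

```text
[585.92685072  -4.68342907  96.64398455] 10.45 [-1.08597402  0.48968736  2.39275464]
```

View pics/side7z.png

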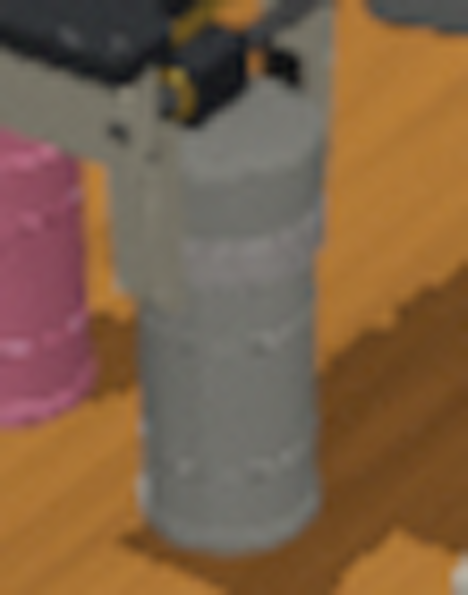

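View pics/wrist7.png

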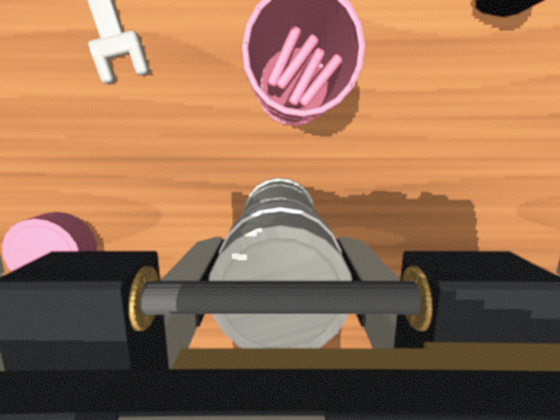

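>>> jog_arm --rows '[[[0,0,0],0,0.064],[[0,0,0],0,0.066],[[0,0,0],0,0.069],[[0,0,0],0,0.074],[[0,0,0],0,0.08],[[0,0,0],0,0.088],[[0,0,0],0,0.088],[[0,0,0],0,0.088]]'

```text
clock: 11.12
ee_pos: [585.8, -4.6, 96.3]
tcp_rot: [-0.0, 1.0, 0.001, 0.0]
force: [0.6, -0.3, -0.5]
grip_width: 87.2
```

Run:
```python
from h import *
grab('side','side8');grab('wrist','wrist8')
print(r.state()['ee_pos'],r.state()['clock'],r.state()['force'],r.state()['grip_width'])
c=load('side8')
cv2.imwrite('pics/side8z.png',cv2.resize(c['image'][170:240,235:300],None,fx=8.5,fy=8.5,interpolation=cv2.INTER_CUBIC)[:, :, ::-1])
```

```text
[585.80602286  -4.69191005  96.31816205] 11.2167 [ 0.11092493 -0.30754862 -0.50655887] 87.98470782325907
```

View pics/side8z.png

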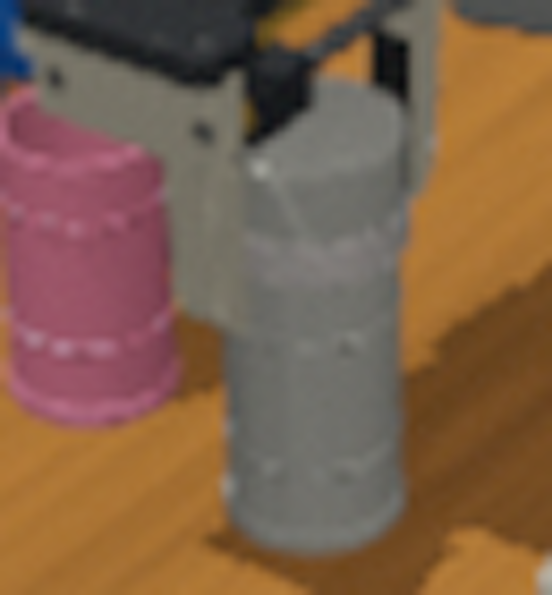

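View pics/wrist8.png

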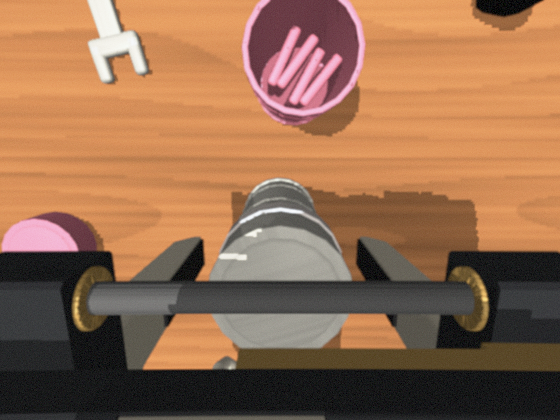

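>>> jog_arm --rows '[[[0,0,0.003],0,0.088],[[0,0,0.006],0,0.088],[[0,0,0.008],0,0.088],[[0,0,0.007],0,0.088],[[0,0,0.0035],0,0.088],[[0,0,0],0,0.08],[[0,0,0],0,0.075],[[0,0,0],0,0.07],[[0,0,0],0,0.07]]'

```text
clock: 11.97
ee_pos: [585.6, -4.7, 123.4]
tcp_rot: [-0.0, 1.0, 0.001, -0.0]
force: [-0.2, -0.2, 0.4]
grip_width: 70.9
```

Run:
```python
from h import *
grab('side','side9');grab('wrist','wrist9')
print(r.state()['ee_pos'],r.state()['clock'],r.state()['force'],r.state()['grip_width'])
c=load('side9')
a=cv2.resize(c['image'][150:240,225:305],None,fx=6.5,fy=6.5,interpolation=cv2.INTER_CUBIC)[:, :, ::-1]
cv2.imwrite('pics/side9z.png',a)
```

```text
[585.68012077  -4.66040548 123.47798088] 12.0667 [ 0.55073461 -0.20142946 -0.91682362] 70.05456333628761
```

View pics/side9z.png

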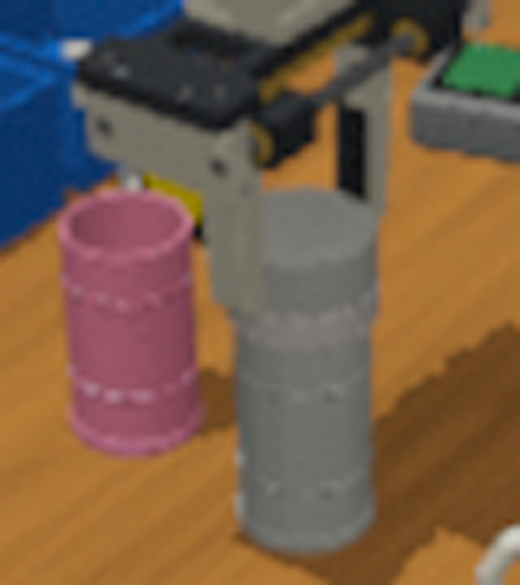

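View pics/wrist9.png

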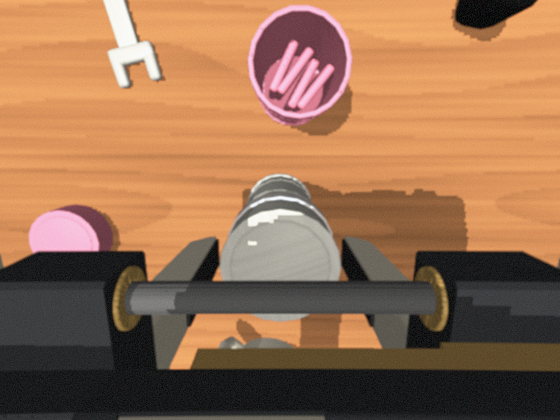

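>>> jog_arm --rows '[[[0,0,0],0,0.067],[[0,0,0],0,0.064],[[0,0,0],0,0.061],[[0,0,0],0,0.057],[[0,0,0],0,0.053],[[0,0,0],0,0.053],[[0,0,0],0,0.053]]'

```text
clock: 12.65
ee_pos: [585.8, -4.7, 123.8]
tcp_rot: [0.0, 1.0, 0.001, -0.0]
force: [-1.1, 0.4, -0.3]
grip_width: 62.4
```

>>> jog_arm --rows '[[[0,0,0.001],0,0.053],[[0,0,0.001],0,0.053],[[0,0,0.001],0,0.053],[[0,0,0.002],0,0.053],[[0,0,0.002],0,0.053],[[0,0,0.001],0,0.053],[[0,0,0],0,0.053]]'

```text
clock: 13.23
ee_pos: [586.0, -4.7, 132.2]
tcp_rot: [0.0, 1.0, 0.001, 0.0]
force: [1.0, 0.2, 0.0]
grip_width: 62.4
```

Run:
```python
from h import *
grab('side','side10')
print(r.state()['ee_pos'],r.state()['clock'],r.state()['force'],r.state()['grip_width'])
c=load('side10')
a=cv2.resize(c['image'][150:240,225:305],None,fx=6.5,fy=6.5,interpolation=cv2.INTER_CUBIC)[:, :, ::-1]
cv2.imwrite('pics/side10z.png',a)
```

```text
[585.90049436  -4.67009078 132.04675073] 13.2833 [-0.03382772  0.73835183 -0.87813351] 62.247146330886395
```

View pics/side10z.png

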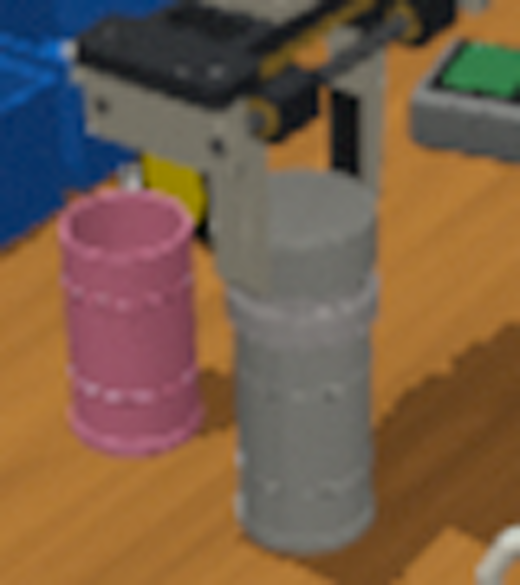

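>>> jog_arm --rows '[[[0,0,0.003],0,0.053],[[0,0,0.004],0,0.053],[[0,0,0.005],0,0.053],[[0,0,0.006],0,0.053],[[0,0,0.008],0,0.053],[[0,0,0.012],0,0.053],[[0,0,0.015],0,0.053],[[0,0,0.015],0,0.053],[[0,0,0.01],0,0.053],[[0,0,0.004],0,0.053]]'

```text
clock: 14.12
ee_pos: [586.4, -4.7, 216.7]
tcp_rot: [0.0, 1.0, 0.001, 0.001]
force: [-0.6, 0.3, -0.8]
grip_width: 62.3
```

>>> jog_arm --rows '[[[0,0,0],0,0.053],[[0,0,0],0,0.053],[[0,0,0],0,0.053],[[0,0,0],0,0.053],[[0,0,0],0,0.053],[[0,0,0],0,0.053]]'

```text
clock: 14.62
ee_pos: [585.7, -4.7, 213.4]
tcp_rot: [-0.0, 1.0, 0.001, -0.0]
force: [-0.6, 0.1, -1.0]
grip_width: 62.6
```

Run:
```python
from h import *
grab('side','side11');grab('wrist','wrist11');grab('top','top11')
s=r.state();print(s['ee_pos'],s['clock'],s['force'],s['grip_width'],s['tcp_rot'],abs(s['joint_vel']).max())
c=load('side11')
cv2.imwrite('pics/side11z.png',cv2.resize(c['image'][110:240,215:335],None,fx=4.6,fy=4.6,interpolation=cv2.INTER_CUBIC)[:, :, ::-1])
```

```text
[585.78482769  -4.68897878 213.6778008 ] 14.7667 [-0.56169038  0.49153371 -1.09633781] 62.16012093022644 [-7.93891396e-06  9.99999590e-01  8.97301752e-04 -1.25113544e-04] 0.0021366797340520473
```

View pics/side11z.png

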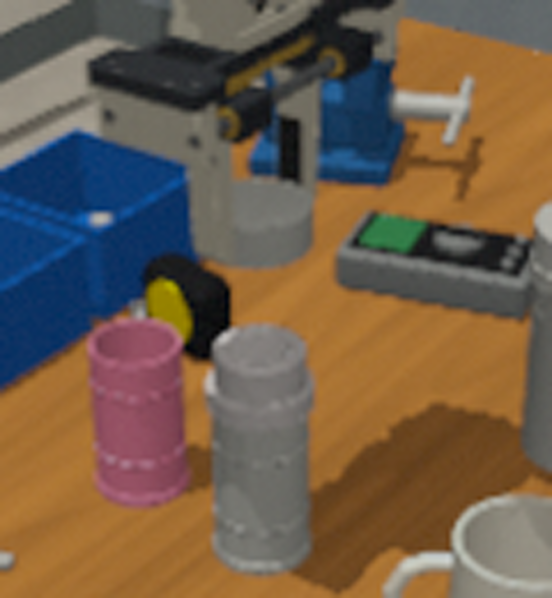

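View pics/wrist11.png

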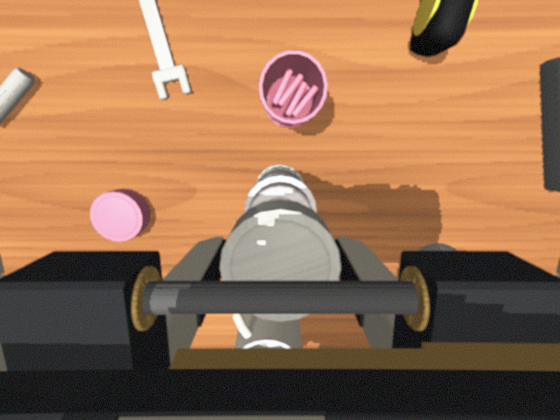

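View pics/top11.png

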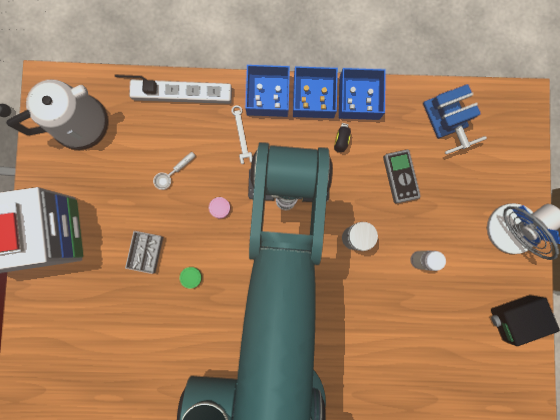

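Run:
```python
from h import *
a=load('side0');b=load('side11')
A=a['image'][175:245,250:295];B=b['image'][175:245,250:295]
cv2.imwrite('pics/cmp.png',cv2.resize(np.hstack([A,B]),None,fx=8,fy=8,interpolation=cv2.INTER_CUBIC)[:, :, ::-1])
# tin-foot region shift between first and last
g=lambda x:cv2.cvtColor(x,cv2.COLOR_RGB2GRAY).astype(np.float32)
print(cv2.phaseCorrelate(g(a['image'][208:240,250:282]),g(b['image'][208:240,250:282])))
for n,z,rr in(('rim top',119,32),('rim bot',105,32),('boss top',143,27)):
    print(n,[np.round((np.array(proj(b,[585.5+rr*x,-4.2+rr*y,z]))-[250,175])*8+[360,0],0) for x,y in((.813,.583),(-.813,-.583),(-.583,.813),(.583,-.813))])
```

```text
((-0.1973045765074204, 0.03543695472231079), 0.7033516622614115)
rim top [array([431., 139.]), array([623., 137.]), array([526., 191.]), array([528.,  88.])]
rim bot [array([432., 174.]), array([623., 172.]), array([527., 227.]), array([528., 123.])]
boss top [array([444.,  78.]), array([608.,  76.]), array([525., 121.]), array([526.,  35.])]
```

View pics/cmp.png

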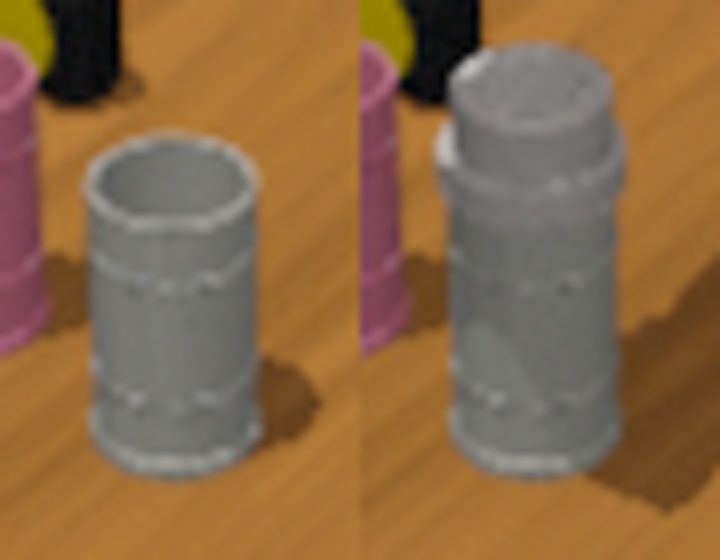

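Run:
```python
from h import *
s=r.state();print(s['clock'],s['ee_pos'],s['grip_width']);print(r.finish_job())
```

```text
14.7667 [585.78482769  -4.68897878 213.6778008 ] 62.16012093022644
the job is handed in; nothing more can be done
None
```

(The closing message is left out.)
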